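Trace the stopped groove with the stylus

TASK

Take the tracing stylus out of its stand and check that the stopped groove in the longer board is clear: run the stylus's tip slowly (no faster than about 5 cm/s) down inside the groove along its whole length, from the end that is open at the board's edge to the closed end. Then put the stylus back upright in its own stand, collar down on the top, and let go; leave the palm gouge in the other stand alone.

Things in the scene. Friction and masses are not known exactly. Their poses are not given: they have to be found in the camera images.
- stylus_grip (a point): Tracing stylus, loose, 150 mm, 0.12 kg, standing point down: steel point 70 mm long tapering from 22 mm to 6 mm diameter; brass collar 48 mm wide, 6 mm thick; slim straight pale wooden handle 26 mm diameter, 74 mm long. This point: on its axis, mid-handle, 110 mm above the tip, 34 mm above the collar's top, 40 mm below the handle's top. z runs from tip to handle; round, yaw is free.
- stylus_tip (a point): The tip of the stylus: centre of its blunt 6 mm end, 110 mm from stylus_grip along the tool's axis; 25 mm above the bench when the stylus stands in its stand.
- stand_hole (a point): The stylus's stand: fixed, wooden, 84 x 84 mm, 95 mm high. This point: centre, at the top surface, of its upright round 32 mm hole (top plate 14 mm thick, open space below); z is up. The stylus hangs in it, collar resting on the top, stylus_tip then 70 mm below this point. An identical stand holds the palm gouge; which is on the left varies.
- groove_start (a point): Longer board, pale wood, 200 x 100 x 36 mm, fixed flat. One straight groove along its middle, 28 mm wide, 20 mm deep, open at the edge nearer the robot, closed 50 mm short of the far edge. This point: groove centreline, level with the board's top, 12 mm inside the open end; x along the groove to the closed end, z up. A shorter board (170 mm) with two narrow cross grooves is not used; sides vary.
- groove_end (a point): The groove's other end: on the centreline, level with the board's top face, 128 mm from groove_start and 10 mm before the closed end wall. Axes as groove_start.
- gouge_knob (a point): Palm gouge, a loose tool with a dark mushroom-shaped handle 48 mm wide, standing in the other stand, 126 mm long; to be left alone. This point is in the middle of its knob, on its axis.
There are look-alikes about, which are no part of the job. What is shaped like the part that bears stylus_grip but turquoise is not meant.

How it is judged (in metres and radians):
On the way, in this order (a step that is already met when the one before it is completed fails the run):
1. the stylus's tip is inside the groove, below the board's top face, in the first of six parts of its length from the open end (30 mm long), for 0.15 s or more (x of stylus_tip in the frame of groove_start between -0.014 and 0.016 m and y of stylus_tip in the frame of groove_start between -0.014 and 0.014 m and z of stylus_tip in the frame of groove_start between -0.024 and -0.001 m), for 0.15 s.
2. the stylus's tip is inside the groove, below the board's top face, in the second of six parts of its length from the open end (24 mm long), for 0.15 s or more (x of stylus_tip in the frame of groove_start between 0.016 and 0.04 m and y of stylus_tip in the frame of groove_start between -0.014 and 0.014 m and z of stylus_tip in the frame of groove_start between -0.024 and -0.001 m), for 0.15 s.
3. the stylus's tip is inside the groove, below the board's top face, in the third of six parts of its length from the open end (24 mm long), for 0.15 s or more (x of stylus_tip in the frame of groove_start between 0.04 and 0.064 m and y of stylus_tip in the frame of groove_start between -0.014 and 0.014 m and z of stylus_tip in the frame of groove_start between -0.024 and -0.001 m), for 0.15 s.
4. the stylus's tip is inside the groove, below the board's top face, in the fourth of six parts of its length from the open end (24 mm long), for 0.15 s or more (x of stylus_tip in the frame of groove_start between 0.064 and 0.088 m and y of stylus_tip in the frame of groove_start between -0.014 and 0.014 m and z of stylus_tip in the frame of groove_start between -0.024 and -0.001 m), for 0.15 s.
5. the stylus's tip is inside the groove, below the board's top face, in the fifth of six parts of its length from the open end (24 mm long), for 0.15 s or more (x of stylus_tip in the frame of groove_start between 0.088 and 0.112 m and y of stylus_tip in the frame of groove_start between -0.014 and 0.014 m and z of stylus_tip in the frame of groove_start between -0.024 and -0.001 m), for 0.15 s.
6. the stylus's tip is inside the groove, below the board's top face, in the last of six parts of its length from the open end (25 mm long), for 0.15 s or more (x of stylus_tip in the frame of groove_start between 0.114 and 0.139 m and y of stylus_tip in the frame of groove_start between -0.014 and 0.014 m and z of stylus_tip in the frame of groove_start between -0.024 and -0.001 m), for 0.15 s.
At the end, for the whole second after the job is handed in: The stylus is back in its own stand, released and at rest: its handle within 15 mm of the hole's axis, its collar down on the stand's top (height within 6 mm) and upright within 10 degrees (horizontal distance between stylus_grip and stand_hole below 0.015 m and z of stylus_tip in the frame of stand_hole between -0.076 and -0.064 m and angle between stylus_grip's own z axis and vertical below 0.175 rad); the robot touches nothing.
It fails at once if the palm gouge is moved by more than 20 mm (distance of gouge_knob from where it was at the start of the episode above 0.02 m).
It also fails if it takes over 54 s, if anything falls off the work surface, if the arm or the gripper's body presses on something with over 40 N, if the wrist force passes 120 N, or if a joint passes its speed limit or range.

ROBOT

A 6-joint arm with a two-finger parallel gripper is mounted at the origin on the work surface. World frame = base frame: x ahead of the robot, y to its left, z up, the work surface at z = 0. Lengths are in m, angles in degrees, forces in N, time in s.
With the tool pointing down it reaches from about 0.4 to 0.825 m from the base axis. Payload 7 kg.
Tool frame: the origin (TCP) lies on the front face of the gripper's body, between the roots of the fingers; the fingertips stand 66 mm ahead of it and the grasp point (between the pads) lies 47 mm ahead of it; z points along the fingers, y is the line along which they close (so a half turn about z gives the same grasp; the last joint's range is limited). The gripper opens to 88 mm and grips with 3 to 60 N. Pads are 19 mm wide; open, the fingers measure 130 mm over their backs; the gripper's body (78 mm by 193 mm) begins 47 mm behind the grasp point.
Start: joints at [-50.529, 20.546, 0.682, 0, -70.136, -16.507], TCP at [0.263, -0.621, 0.292] pointing down, gripper open.
Joint ranges: [-176.03, 176.03], [-82.01, 121.73], [-58.28, 71.71], [-173.87, 95.51], [-174.79, -0.11], [-173.66, 173.66]. Speed limits (degrees/s): [136.94, 136.94, 172.46, 180, 180, 180].

INTERFACE

Orientations are given as [roll, pitch, yaw] about the fixed x, y, z axes, in that order (R = Rz(yaw) Ry(pitch) Rx(roll)).
In Python, from plant import ctrl gives the robot as it stands.
- The arm moves only by the tool send_rows, never from a script. Its argument "deltas" is a list of rows, each a list of 2 entries, a list of its own where there are three numbers: the shift along the tool's x, y, z each as a share of 800 mm, from -1 to 1, then the turn about the tool's z as a share of 90 degrees, from -1 to 1. A call has exactly 5 rows; each row is the pose to reach, as a shift and turn from the pose commanded when the call began, along the tool's axes at that moment; what a row does not reach only later rows make up. A row lasts 1/12 s, in which the tool goes at most 41.7 mm and 7.16 degrees, less where a joint would pass 70% of its speed; a pose out of reach is approached as far as the arm can. A call with a number of a shift or a turn outside -1 to 1 is refused whole. A call with a gripper value outside its range is refused whole. "gripper" is the opening, from 0 (shut) to 1 (fully open), set as the call begins (left out, the last holds). The fingers move at their own pace and stop on an object; the grip force is fixed at half the most. Time passes only in rows, so rows that repeat a pose let the fingers close, or fill a call up. It gives the time, the measured TCP pose, the force, the opening and the grip force at its end, in the units of the state.
- ctrl.get_obs(): the state, without advancing time (a new reading comes with each control period).
- ctrl.snapshot(name): name is "scene" or "side" or "wrist"; returns a dict with "color" (384x512x3 uint8, red, green, blue), "vertical_fov" (degrees; the focal length in pixels is half the picture's height over the tangent of half this angle, whatever the lens; pixels are square), "cx", "cy" (the principal point, pixels), "k1" (the pictures are not rectified: a ray, as slopes to the right and down, at radius r is drawn at 1 + k1 r^2 times it, then the intrinsics apply), "rvec" (rotation vector, rad) and "tvec" (3), from world to camera coordinates, as OpenCV has them. Camera axes: x right, y down, z forward; pixel columns grow to the right and rows downward; lengths in m; the calibration is good to about 2 mm. A picture is of the moment at which its call begins. There is no depth.
- ctrl.close_job(): hands the job in; it is judged then, once.
Trained networks look in a picture, given as the dict that the camera call returned (one of the last four; its "shot" number tells which), for a name from the list of things; names that differ only in an ending like _2 or _b are one class to them, and where a whole thing is asked for, a point or a joint stands for the part that bears it (a point fixed in the world has none). Each returns a list of dicts, best first, with "conf" (0 to 1); they miss things now and then, are a little off and sometimes report something else, mostly with a low value. They report only what shows in the picture. A call takes as long as a camera call. They do not tell look-alikes from the thing itself.
- ctrl.boxes_of(picture, thing): "xy" ([column, row] as shares, 0 to 1, of the picture: columns of its width, rows of its height, amid what is visible of it).
- ctrl.cut_out(picture, thing): "pixels" (384x512 bool, what is visible of it) and "xy" ([column, row] as shares, 0 to 1, of the picture: columns of its width, rows of its height, amid what is visible of it).
The state is a dict: "clock": time; "joint_pos": joint angles; "qvel": joint speeds; "tau": joint torques, N m; "tool_pos": TCP position; "orientation": TCP orientation; "force": force on the tool from outside, world axes, zero at the start; "moment": the same for the moment, N m; "opening": finger opening in m; "gripper_force": force on a finger pad.
Only numpy, scipy, OpenCV 4.12 (cv2) and the standard library are available. Lean on these libraries where they do the work, as an engineer would, in place of code of your own. Each camera call takes 0.05 s, during which the arm holds its last target. There are 200 camera calls.

## Working session

There is one attempt and no reset: what is moved stays moved. The work goes in short steps, Python scripts to look and compute and a tool call to move; the robot and the scene stay as the last step left them, time stands still between calls to the robot, and variables do not carry over. Pictures are saved under pics/ and viewed, at most 10 in all, crops included, and the job is handed in when it is done.

Besides the shell and the picture viewer there is one more tool, called after "Emit:" by a JSON object that holds its "op" and its "data", one argument or row to a line. send_rows: Moves the arm, as the interface text tells. Shift numbers are shares of 800 mm and turn numbers shares of 90 degrees, none past 1 either way. Its arguments: {"type":"object","properties":{"deltas":{"type":"array","items":{"type":"array"}},"gripper":{"type":"number"}},"required":["deltas"]}

```bash
mkdir -p pics; cat > h.py <<'E'
import numpy as np, cv2
from plant import ctrl
def cam(p):
    f=192/np.tan(np.radians(p["vertical_fov"])/2)
    R=cv2.Rodrigues(np.array(p["rvec"],float))[0]; t=np.array(p["tvec"],float).ravel()
    return f,R,t
def ray(p,uv):
    f,R,t=cam(p); d=np.array([(uv[0]-p["cx"])/f,(uv[1]-p["cy"])/f]); s=d.copy()
    for _ in range(30): s=d/(1+p["k1"]*(s@s))
    v=R.T@np.array([s[0],s[1],1]); return -R.T@t, v/np.linalg.norm(v)
def atz(p,uv,z):
    o,v=ray(p,uv); return o+v*(z-o[2])/v[2]
def proj(p,X):
    f,R,t=cam(p); c=R@np.array(X)+t; s=c[:2]/c[2]; s=s*(1+p["k1"]*(s@s)); return s*f+[p["cx"],p["cy"]]
def tri(a):
    A=0;b=0
    for p,uv in a:
        o,v=ray(p,uv); M=np.eye(3)-np.outer(v,v); A=A+M; b=b+M@o
    X=np.linalg.solve(A,b); return X,[np.round(proj(p,X)-uv,1) for p,uv in a]
def save(p,n): cv2.imwrite("pics/"+n,p["color"][:,:,::-1])
W=np.array([512,384])
E
python3 - <<'E'
from h import *
import pickle
P={}
for n in["scene","side"]:
    p=ctrl.snapshot(n);P[n]=p;save(p,n+".png")
    for t in["stylus_grip","stylus_tip","stand_hole","groove_start","groove_end","gouge_knob"]:
        print(n,t,[(np.round(d["xy"]*W).tolist(),round(d["conf"],2)) for d in ctrl.boxes_of(p,t)])
pickle.dump(P,open("P.pkl","wb"))
E
python3 -c "
import cv2,numpy as np
cv2.imwrite('pics/both.png',np.vstack([cv2.imread('pics/scene.png'),cv2.imread('pics/side.png')])[:, :])"
```

```text
scene stylus_grip [([158.0, 134.0], 0.89), ([124.0, 132.0], 0.62)]
scene stylus_tip [([128.0, 134.0], 0.94), ([162.0, 134.0], 0.66)]
scene stand_hole [([169.0, 155.0], 0.95)]
scene groove_start [([300.0, 246.0], 0.89)]
scene groove_end [([299.0, 241.0], 0.77)]
scene gouge_knob [([394.0, 189.0], 0.55)]
side stylus_grip [([293.0, 139.0], 0.76), ([299.0, 120.0], 0.71)]
side stylus_tip [([299.0, 125.0], 0.73), ([293.0, 139.0], 0.71)]
side stand_hole [([293.0, 162.0], 0.81), ([293.0, 138.0], 0.18)]
side groove_start [([208.0, 257.0], 0.86)]
side groove_end [([207.0, 257.0], 0.93)]
side gouge_knob []
```

View pics/scene.png

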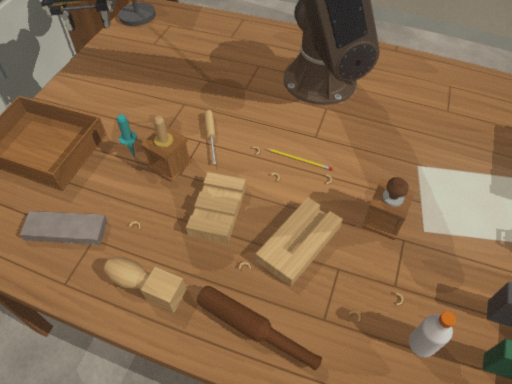

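View pics/side.png

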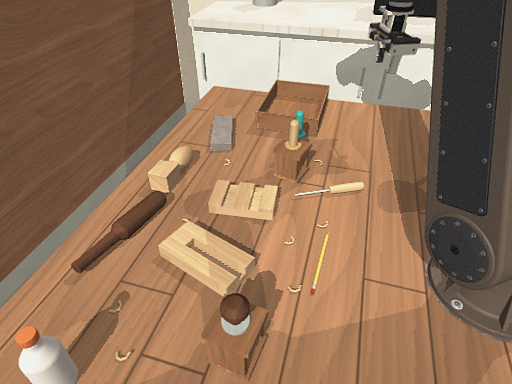

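Candidates for the stylus: the pale-handled tool with a brass collar in a stand, at scene (161,130) and side (293,139); the turquoise look-alike at scene (125,132) and side (299,120); a chisel lying flat at scene (210,125). I choose the first. The longer board, with one groove, is at scene (300,241).

```bash
cat > a.py <<'E'
from h import *
import pickle
P=pickle.load(open("P.pkl","rb"))
g=lambda n,u,v,w,h,s:cv2.resize(P[n]["color"][v:v+h,u:u+w,::-1],None,fx=s,fy=s,interpolation=cv2.INTER_CUBIC)
cv2.imwrite("pics/c1.png",np.hstack([g("scene",250,195,100,90,4),g("side",155,215,100,90,4)]))
cv2.imwrite("pics/c2.png",np.hstack([g("scene",100,100,100,90,4),g("side",250,100,100,90,4)]))
# rough
print(tri([(P["scene"],(160,119)),(P["side"],(294.5,123))]), "handle top")
print(tri([(P["scene"],(163,141)),(P["side"],(293,147))]), "collar")
print(atz(P["scene"],(324,209),.036),atz(P["scene"],(277,265),.036))
E
python3 a.py
```

```text
(array([ 0.4809995 , -0.28385227,  0.16953547]), [array([-0.1, -0.4]), array([-0.2,  0.3])]) handle top
(array([ 0.48031099, -0.29125076,  0.08892025]), [array([-0. , -0.1]), array([-0.1,  0.1])]) collar
[0.50670291 0.14178237 0.036     ] [0.68500082 0.08288621 0.036     ]
```

View pics/c1.png

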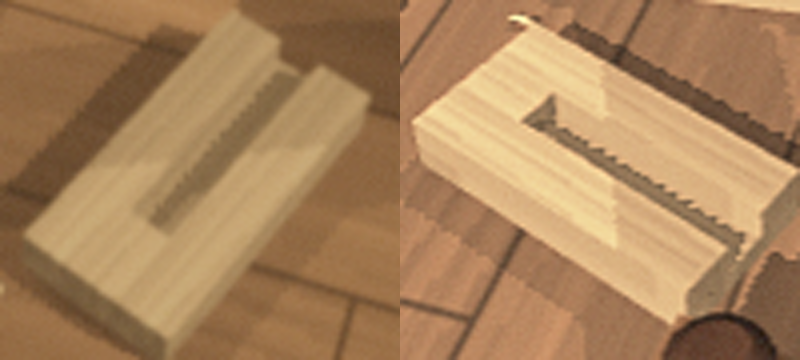

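View pics/c2.png

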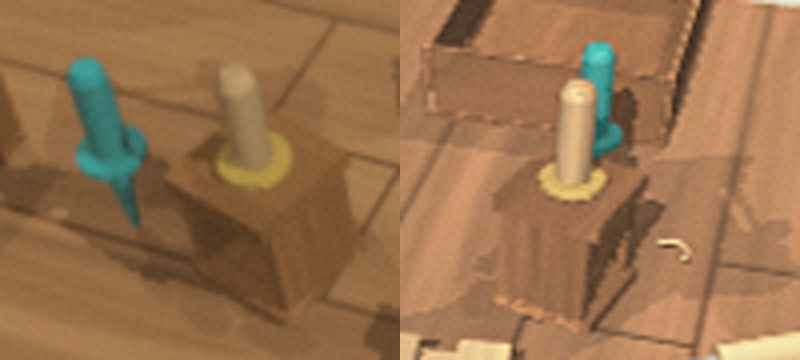

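The crops show the stylus with its pale handle and brass collar upright in its stand, and the turquoise one hanging next to it (about 75 mm away). The board's four top corners and the groove's closed end are both clear.

```bash
cat > b.py <<'E'
from h import *
import pickle
from scipy.optimize import least_squares
P=pickle.load(open("P.pkl","rb"))
cs=lambda x,y,u,v:((x+.5)/4-.5+u,(y+.5)/4-.5+v)
S=lambda x,y:cs(x,y,250,195); D=lambda x,y:cs(x-400,y,155,215)
# board frame: origin groove_start; x along, y left; open edge x=-.012
M={"nl":(-.012,.05),"nr":(-.012,-.05),"fl":(.188,.05),"fr":(.188,-.05),"gl":(.138,.014),"gr":(.138,-.014)}
# scene looks toward the robot: image left = -y
obs=[("scene","nr",S(236,10)),("scene","nl",S(370,98)),("scene","fr",S(25,235)),("scene","fl",S(167,342)),("scene","gr",S(137,208)),("scene","gl",S(168,232)),
("side","fl",D(413,125)),("side","fr",D(525,30)),("side","nr",D(800,172)),("side","nl",D(685,312)),("side","gl",D(522,122)),("side","gr",D(555,95))]
def w(q,m): c,s=np.cos(q[2]),np.sin(q[2]);return [q[0]+c*m[0]-s*m[1],q[1]+s*m[0]+c*m[1],q[3]]
f=lambda q:np.concatenate([proj(P[n],w(q,M[k]))-uv for n,k,uv in obs])
r=least_squares(f,[.52,.13,-.3,.036]);q=r.x
print("board",q,np.degrees(q[2]),np.round(r.fun,1)); print("start",w(q,(0,0)),"end",w(q,(.128,0)))
T=lambda x,y:cs(x,y,100,100);U=lambda x,y:cs(x-400,y,250,100)
print(tri([(P["scene"],T(233,70)),(P["side"],U(577,88))]))
print(tri([(P["scene"],T(254,160)),(P["side"],U(572,181))]))
# stand top corners
print(ctrl.get_obs()["clock"])
E
python3 b.py
```

```text
board [ 0.51223034  0.13943107 -0.34043327  0.03485341] -19.505389825781542 [-0.4 -0.3  0.7 -0.4  0.  -0.2  0.6 -0.7 -1.4  0.3  0.9  1.4 -0.5  0.4
  2.3 -0.7 -0.2  1.1 -0.3 -2.5 -0.6  1.2 -0.4  0.6]
start [np.float64(0.5122303449298243), np.float64(0.13943107262044951), np.float64(0.03485340760825271)] end [np.float64(0.6328844358919236), np.float64(0.09669244449425102), np.float64(0.03485340760825271)]
(array([ 0.48251846, -0.28734004,  0.17344106]), [array([0.1, 0.4]), array([ 0.2, -0.3])])
(array([ 0.48178013, -0.28876141,  0.0969169 ]), [array([-0.1, -0.3]), array([-0.2,  0.2])])
0.7
```

```bash
cat > c.py <<'E'
from b import *
print("turq top",tri([(P["scene"],T(85,68)),(P["side"],U(598,50))]),"collar",tri([(P["scene"],T(111,155)),(P["side"],U(603,138))]))
print("gouge",tri([(P["scene"],(396,188)),(P["side"],(235,308))]))
o=ctrl.get_obs();print(o["tool_pos"],o["orientation"],o["joint_pos"])
from scipy.spatial.transform import Rotation as Ro
R=Ro.from_euler("xyz",o["orientation"],degrees=True).as_matrix();print(R.round(3))
print((R.T@(np.array([.482,-.288,.30])-o["tool_pos"])/.8).round(4))
E
python3 c.py|tail -7
```

```text
gouge (array([0.46429156, 0.28272416, 0.13166979]), [array([-0.3, -0.4]), array([-0.5,  0.5])])
[ 0.26333358 -0.62150555  0.29219967] [-1.79995282e+02  1.44058951e-03 -1.57036712e+02] [-5.05293687e+01  2.05437770e+01  6.83192069e-01 -4.33470985e-05
 -7.01344826e+01 -1.65073287e+01]
[[-0.921 -0.39   0.   ]
 [-0.39   0.921 -0.   ]
 [-0.    -0.    -1.   ]]
[-0.4143  0.2772 -0.0098]
```

```bash
python3 c.py|grep -a turq
```

```text
turq top (array([ 0.48702974, -0.39593226,  0.14761454]), [array([-0.1, -0.2]), array([-0.1,  0.1])]) collar (array([ 0.48020309, -0.40493688,  0.0646593 ]), [array([-0.5, -1.6]), array([-0.9,  1.1])])
```

Emit:
{"op": "send_rows", "data": {
  "deltas": [
    [[-0.414, 0.277, -0.01], 0],
    [[-0.414, 0.277, -0.01], 0],
    [[-0.414, 0.277, -0.01], 0],
    [[-0.414, 0.277, -0.01], 0],
    [[-0.414, 0.277, -0.01], 0]
  ],
  "gripper": 1
}}

```text
clock: 1.12
tool_pos: [0.3781, -0.4457, 0.2965]
orientation: [-180.0, 0.0, -157.1]
force: [0.3, 0.6, 0.2]
opening: 0.0877
gripper_force: 0.0
```

Emit:
{"op": "send_rows", "data": {
  "deltas": [
    [[-0.197, 0.131, 0], 0],
    [[-0.197, 0.131, 0], 0],
    [[-0.197, 0.131, 0], 0],
    [[-0.197, 0.131, 0], 0],
    [[-0.197, 0.131, 0], 0]
  ]
}}

```text
clock: 1.53
tool_pos: [0.4835, -0.2863, 0.2968]
orientation: [-180.0, 0.1, -156.9]
force: [-0.3, -0.5, -0.1]
opening: 0.0874
gripper_force: 0.0
```

```bash
cat > d.py <<'E'
from h import *
import pickle,sys
from scipy.spatial.transform import Rotation as Ro
p=ctrl.snapshot("wrist");pickle.dump(p,open("w.pkl","wb"));save(p,sys.argv[1])
for t in["stylus_grip","stand_hole","groove_start","groove_end"]:
    print(t,[(np.round(d["xy"]*W).tolist(),round(d["conf"],2)) for d in ctrl.boxes_of(p,t)])
o=ctrl.get_obs();print(o["clock"],o["tool_pos"],o["orientation"])
print("pred top/collar",proj(p,(.482,-.288,.175)),proj(p,(.482,-.288,.101)), "start/end",proj(p,(.5122,.1394,.036)),proj(p,(.633,.0967,.036)))
E
python3 d.py w1.png
```

```text
stylus_grip [([146.0, 142.0], 0.93), ([253.0, 188.0], 0.86)]
stand_hole [([259.0, 161.0], 0.56)]
groove_start []
groove_end []
1.7833 [ 0.48168797 -0.28932792  0.2963994 ] [-1.79997607e+02 -3.13504059e-03 -1.56999174e+02]
pred top/collar [253.93878524 207.93090669] [254.70616639 184.82345043] start/end [540.16856515 317.13222245] [465.10704956 376.35523803]
```

View pics/w1.png

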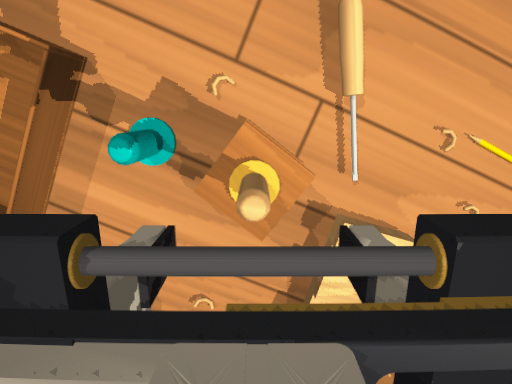

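The wrist view agrees: the collar is at (254,184) and the handle top at (254,207), each within 1 px of prediction. The turquoise tool is well clear at (145,142). I'll descend and grip.

Emit:
{"op": "send_rows", "data": {
  "deltas": [
    [[0, 0.001, 0.03], 0],
    [[0, 0.001, 0.07], 0],
    [[0, 0.001, 0.11], 0],
    [[0, 0.001, 0.139], 0],
    [[0, 0.001, 0.139], 0]
  ]
}}

```text
clock: 2.2
tool_pos: [0.478, -0.2888, 0.1803]
orientation: [179.7, -0.3, -157.2]
force: [-1.0, 0.9, -0.1]
opening: 0.0877
gripper_force: 0.0
```

Emit:
{"op": "send_rows", "data": {
  "deltas": [
    [[0, 0, 0], 0],
    [[0, 0, 0], 0],
    [[0, 0, 0], 0],
    [[0, 0, 0], 0],
    [[0, 0, 0], 0]
  ],
  "gripper": 0
}}

```text
clock: 2.62
tool_pos: [0.482, -0.2888, 0.1865]
orientation: [-179.9, 0.1, -157.0]
force: [0.4, -0.1, -0.0]
opening: 0.06
gripper_force: 0.0
```

Emit:
{"op": "send_rows", "data": {
  "deltas": [
    [[0, 0, 0], 0],
    [[0, 0, 0], 0],
    [[0, 0, 0], 0],
    [[0, 0, 0], 0],
    [[0, 0, 0], 0]
  ]
}}

```text
clock: 3.03
tool_pos: [0.4815, -0.2886, 0.1852]
orientation: [-180.0, 0.0, -157.0]
force: [1.4, 0.4, -1.2]
opening: 0.0266
gripper_force: 0.4
```

Emit:
{"op": "send_rows", "data": {
  "deltas": [
    [[0, 0, 0], 0],
    [[0, 0, 0], 0],
    [[0, 0, 0], 0],
    [[0, 0, 0], 0],
    [[0, 0, 0], 0]
  ]
}}

```text
clock: 3.45
tool_pos: [0.4815, -0.2886, 0.1852]
orientation: [-180.0, 0.0, -157.0]
force: [0.4, -0.6, 0.3]
opening: 0.0254
gripper_force: 30.0
```

Emit:
{"op": "send_rows", "data": {
  "deltas": [
    [[0, 0, -0.02], 0],
    [[0, 0, -0.04], 0],
    [[0, 0, -0.07], 0],
    [[0, 0, -0.1], 0],
    [[0, 0, -0.13], 0]
  ]
}}

```text
clock: 3.87
tool_pos: [0.4809, -0.2883, 0.2896]
orientation: [179.9, -0.1, -157.0]
force: [0.8, -0.5, -1.7]
opening: 0.0258
gripper_force: 30.0
```

Emit:
{"op": "send_rows", "data": {
  "deltas": [
    [[0, 0, 0], 0],
    [[0, 0, 0], 0],
    [[0, 0, 0], 0],
    [[0, 0, 0], 0],
    [[0, 0, 0], 0]
  ]
}}

```text
clock: 4.28
tool_pos: [0.4809, -0.2884, 0.2878]
orientation: [179.9, -0.1, -157.0]
force: [0.3, 0.2, -0.6]
opening: 0.0251
gripper_force: 30.0
```

```bash
cat > e.py <<'E'
from h import *
import pickle,sys
from scipy.spatial.transform import Rotation as Ro
o=ctrl.get_obs();print(o["clock"],o["tool_pos"],o["orientation"],o["opening"],o["gripper_force"])
R=Ro.from_euler("xyz",o["orientation"],degrees=True).as_matrix()
T=np.array(eval(sys.argv[1]));print("shift",(R.T@(T-o["tool_pos"])/.8).round(4))
E
python3 e.py "[.5122,.1394,.289]"
```

```text
4.2833 [ 0.48091574 -0.28838063  0.28781417] [ 1.79910299e+02 -1.03989740e-01 -1.57042638e+02] 0.025058157543755163 29.999586265480502
shift [-0.2446  0.4771 -0.0012]
```

Emit:
{"op": "send_rows", "data": {
  "deltas": [
    [[-0.015, 0.029, 0], 0],
    [[-0.031, 0.061, 0], 0],
    [[-0.048, 0.094, 0], 0],
    [[-0.065, 0.127, 0], 0],
    [[-0.082, 0.16, 0], 0]
  ]
}}

```text
clock: 4.7
tool_pos: [0.4915, -0.144, 0.2883]
orientation: [180.0, -0.1, -157.1]
force: [0.3, 0.3, -1.4]
opening: 0.0254
gripper_force: 30.0
```

Emit:
{"op": "send_rows", "data": {
  "deltas": [
    [[-0.017, 0.033, 0], 0],
    [[-0.034, 0.066, 0], 0],
    [[-0.051, 0.099, 0], 0],
    [[-0.068, 0.132, 0], 0],
    [[-0.085, 0.165, 0], 0]
  ]
}}

```text
clock: 5.12
tool_pos: [0.5026, 0.0043, 0.2885]
orientation: [180.0, -0.1, -157.0]
force: [0.3, -0.2, -1.5]
opening: 0.0255
gripper_force: 30.0
```

Emit:
{"op": "send_rows", "data": {
  "deltas": [
    [[-0.017, 0.033, 0], 0],
    [[-0.034, 0.066, 0], 0],
    [[-0.051, 0.099, 0], 0],
    [[-0.066, 0.13, 0], 0],
    [[-0.078, 0.152, 0], 0]
  ]
}}

```text
clock: 5.53
tool_pos: [0.5127, 0.1413, 0.2883]
orientation: [-180.0, -0.1, -157.0]
force: [-1.0, -0.2, -1.6]
opening: 0.0255
gripper_force: 30.0
```

Emit:
{"op": "send_rows", "data": {
  "deltas": [
    [[0, 0, 0], 0],
    [[0, 0, 0], 0],
    [[0, 0, 0], 0],
    [[0, 0, 0], 0],
    [[0, 0, 0], 0]
  ]
}}

```text
clock: 5.95
tool_pos: [0.5129, 0.1384, 0.289]
orientation: [-180.0, -0.0, -157.1]
force: [-0.6, -0.6, -2.3]
opening: 0.0254
gripper_force: 30.0
```

```bash
python3 e.py "[.5122,.1394,.289]"; python3 d.py w2.png; python3 - <<'E'
from h import *
a=ctrl.snapshot("scene");b=ctrl.snapshot("side")
for p,n,u,v in((a,"s2",250,130),(b,"d2",150,170)):pass
g=lambda p,u,v:cv2.resize(p["color"][v:v+150,u:u+120,::-1],None,fx=3,fy=3,interpolation=cv2.INTER_CUBIC)
w=cv2.imread("pics/w2.png")
c=np.hstack([g(a,250,135),g(b,160,150)]);cv2.imwrite("pics/m2.png",c)
print(proj(a,(.512,.139,.128)),proj(b,(.512,.139,.128)),proj(a,(.512,.139,.204)),proj(b,(.512,.139,.204)))
E
```

```text
5.95 [0.51293883 0.13840821 0.28904621] [-1.79994090e+02 -1.63028929e-02 -1.57095370e+02] 0.025421608613470308 29.999613046568356
shift [0.0004 0.0015 0.0001]
stylus_grip [([256.0, 234.0], 0.56)]
stand_hole []
groove_start [([221.0, 182.0], 0.76)]
groove_end [([223.0, 186.0], 0.85)]
6.2 [0.51306617 0.13885011 0.2892705 ] [ 1.79997286e+02  1.39831355e-02 -1.57071533e+02]
pred top/collar [-293.18816547  -57.76105028] [-186.72715004  -30.34628751] start/end [256.98501032 175.36111293] [184.26807026 253.69915856]
[327.51380224 186.99733732] [234.90295141 240.66595048] [332.41544597 164.71991247] [233.58050562 211.95148219]
```

View pics/w2.png

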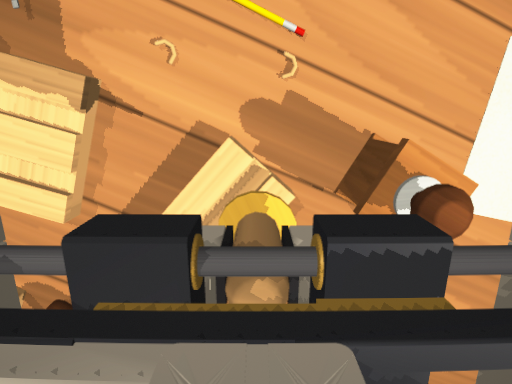

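View pics/m2.png

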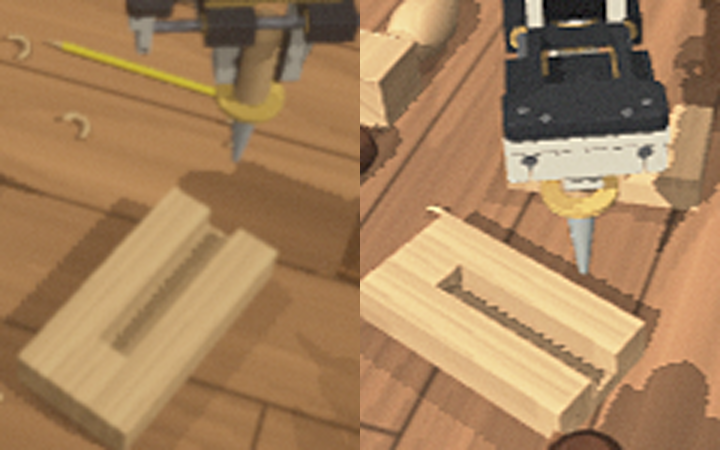

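The view shows the stylus hanging straight from the gripper. Its tip is at scene (329,188) and side (235,241), within about 1 px of prediction. I'll check the board's near corner in the wrist view, at (231,140), against the fit.

```bash
cat >> c.py <<'E'
w_=pickle.load(open("w.pkl","rb"))
for k,m in [("nr",M["nr"]),("open r",(-.012,-.014)),("open l",(-.012,.014)),("nl",M["nl"])]: print("wrist",k,proj(w_,w(q,m)[:2]+[.036]))
print("tip",tri([(P["scene"],(328.8,188.2)),(P["side"],(234.7,241.3))]))
E
python3 c.py|tail -5; python3 - <<'E'
import cv2
i=cv2.imread('pics/w2.png')[125:225,160:310]
cv2.imwrite('pics/w2c.png',cv2.resize(i,None,fx=4,fy=4,interpolation=cv2.INTER_CUBIC))
E
```

```text
wrist nr [230.296064   136.53887483]
wrist open r [254.9685175  158.97357688]
wrist open l [273.59372158 175.92850688]
wrist nl [296.80283198 197.07909691]
tip (array([0.51256786, 0.1415007 , 0.12728203]), [array([-0.3, -0.5]), array([-0.5,  0.5])])
```

View pics/w2c.png

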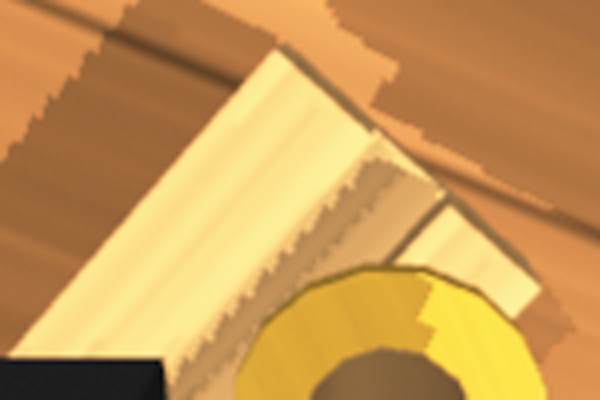

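The board fit holds within 2 px. Now down into the groove at its open end.

Emit:
{"op": "send_rows", "data": {
  "deltas": [
    [[0, 0, 0.02], 0],
    [[0, 0, 0.05], 0],
    [[0, 0, 0.08], 0],
    [[0, 0, 0.1], 0],
    [[0, 0, 0.11], 0]
  ]
}}

```text
clock: 6.72
tool_pos: [0.5121, 0.1387, 0.1989]
orientation: [-180.0, -0.2, -157.1]
force: [0.8, 0.3, -1.4]
opening: 0.0256
gripper_force: 30.0
```

Emit:
{"op": "send_rows", "data": {
  "deltas": [
    [[0, 0, 0.01], 0],
    [[0, 0, 0.018], 0],
    [[0, 0, 0.02], 0],
    [[0, 0, 0.02], 0],
    [[0, 0, 0.02], 0]
  ]
}}

```text
clock: 7.13
tool_pos: [0.5134, 0.1395, 0.1858]
orientation: [180.0, 0.1, -157.0]
force: [-0.1, -0.3, -1.4]
opening: 0.0252
gripper_force: 30.0
```

```bash
python3 e.py "[.5122+.1206*.97,.1394-.0427*.97,.185]"; python3 - <<'E'
from h import *
a=ctrl.snapshot("scene");b=ctrl.snapshot("side")
g=lambda p,u,v:cv2.resize(p["color"][v:v+120,u:u+120,::-1],None,fx=3,fy=3,interpolation=cv2.INTER_CUBIC)
cv2.imwrite("pics/m3.png",np.hstack([g(a,250,165),g(b,160,180)]))
E
```

```text
7.1333 [0.51343274 0.1394668  0.18584823] [ 1.79997257e+02  6.34715949e-02 -1.57025705e+02] 0.02518529114911925 29.99967094021258
shift [-0.113  -0.1042  0.0012]
```

View pics/m3.png

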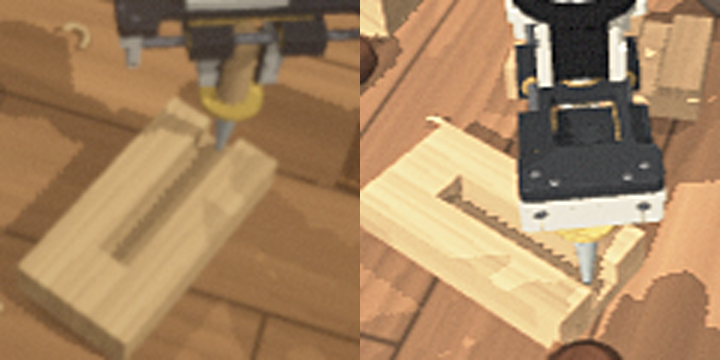

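The tip is inside the groove at the open end: crop (217,148) in scene and (588,280) in side. Sweeping at about 37 mm/s.

Emit:
{"op": "send_rows", "data": {
  "deltas": [
    [[-0.0028, -0.0026, 0], 0],
    [[-0.0056, -0.0052, 0], 0],
    [[-0.0085, -0.0078, 0], 0],
    [[-0.0113, -0.0104, 0], 0],
    [[-0.0142, -0.013, 0], 0]
  ]
}}

```text
clock: 7.65
tool_pos: [0.528, 0.134, 0.1852]
orientation: [180.0, 0.0, -157.0]
force: [0.1, -0.3, -0.9]
opening: 0.0253
gripper_force: 30.0
```

Emit:
{"op": "send_rows", "data": {
  "deltas": [
    [[-0.0028, -0.0026, 0], 0],
    [[-0.0056, -0.0052, 0], 0],
    [[-0.0085, -0.0078, 0], 0],
    [[-0.0113, -0.0104, 0], 0],
    [[-0.0142, -0.013, 0], 0]
  ]
}}

```text
clock: 8.07
tool_pos: [0.5423, 0.1288, 0.1851]
orientation: [-180.0, -0.0, -157.0]
force: [0.6, 1.1, -1.4]
opening: 0.0252
gripper_force: 30.0
```

Emit:
{"op": "send_rows", "data": {
  "deltas": [
    [[-0.0028, -0.0026, 0], 0],
    [[-0.0056, -0.0052, 0], 0],
    [[-0.0085, -0.0078, 0], 0],
    [[-0.0113, -0.0104, 0], 0],
    [[-0.0142, -0.013, 0], 0]
  ]
}}

```text
clock: 8.48
tool_pos: [0.5569, 0.1237, 0.1852]
orientation: [-180.0, 0.0, -157.0]
force: [0.5, 0.1, -1.7]
opening: 0.0257
gripper_force: 30.0
```

Emit:
{"op": "send_rows", "data": {
  "deltas": [
    [[-0.0028, -0.0026, 0], 0],
    [[-0.0056, -0.0052, 0], 0],
    [[-0.0085, -0.0078, 0], 0],
    [[-0.0113, -0.0104, 0], 0],
    [[-0.0142, -0.013, 0], 0]
  ]
}}

```text
clock: 8.9
tool_pos: [0.5714, 0.1185, 0.1851]
orientation: [-180.0, -0.0, -157.0]
force: [1.0, 0.1, -2.2]
opening: 0.0253
gripper_force: 30.0
```

```bash
python3 e.py "[.5122+.1206*.97,.1394-.0427*.97,.185]"
```

```text
8.9 [0.57137389 0.11854962 0.18513246] [-1.79999582e+02 -1.57640343e-03 -1.57034536e+02] 0.025301577874880448 29.99965647037925
shift [-0.0565 -0.0519  0.0002]
```

Emit:
{"op": "send_rows", "data": {
  "deltas": [
    [[-0.0028, -0.0026, 0], 0],
    [[-0.0056, -0.0052, 0], 0],
    [[-0.0085, -0.0078, 0], 0],
    [[-0.0113, -0.0104, 0], 0],
    [[-0.0142, -0.013, 0], 0]
  ]
}}

```text
clock: 9.32
tool_pos: [0.5859, 0.1134, 0.1851]
orientation: [-180.0, -0.0, -157.0]
force: [0.1, -1.0, -1.5]
opening: 0.0255
gripper_force: 30.0
```

Emit:
{"op": "send_rows", "data": {
  "deltas": [
    [[-0.0028, -0.0026, 0], 0],
    [[-0.0056, -0.0052, 0], 0],
    [[-0.0085, -0.0078, 0], 0],
    [[-0.0113, -0.0104, 0], 0],
    [[-0.0142, -0.013, 0], 0]
  ]
}}

```text
clock: 9.73
tool_pos: [0.6004, 0.1083, 0.1851]
orientation: [180.0, -0.0, -157.0]
force: [0.4, 0.5, -1.0]
opening: 0.0258
gripper_force: 30.0
```

Emit:
{"op": "send_rows", "data": {
  "deltas": [
    [[-0.0028, -0.0026, 0], 0],
    [[-0.0056, -0.0052, 0], 0],
    [[-0.0085, -0.0078, 0], 0],
    [[-0.0113, -0.0104, 0], 0],
    [[-0.0142, -0.013, 0], 0]
  ]
}}

```text
clock: 10.15
tool_pos: [0.6149, 0.1031, 0.1851]
orientation: [-180.0, -0.0, -157.0]
force: [-0.3, 0.2, -1.4]
opening: 0.0258
gripper_force: 30.0
```

Emit:
{"op": "send_rows", "data": {
  "deltas": [
    [[-0.0028, -0.0026, 0], 0],
    [[-0.0056, -0.0052, 0], 0],
    [[-0.0085, -0.0078, 0], 0],
    [[-0.0113, -0.0104, 0], 0],
    [[-0.0142, -0.013, 0], 0]
  ]
}}

```text
clock: 10.57
tool_pos: [0.6295, 0.098, 0.1851]
orientation: [180.0, -0.0, -157.0]
force: [-0.2, 0.1, -1.8]
opening: 0.0254
gripper_force: 30.0
```

Emit:
{"op": "send_rows", "data": {
  "deltas": [
    [[0, 0, 0], 0],
    [[0, 0, 0], 0],
    [[0, 0, 0], 0],
    [[0, 0, 0], 0],
    [[0, 0, 0], 0]
  ]
}}

```text
clock: 10.98
tool_pos: [0.6291, 0.0982, 0.1852]
orientation: [180.0, 0.0, -157.0]
force: [0.2, -0.2, -2.1]
opening: 0.0254
gripper_force: 30.0
```

```bash
python3 e.py "[.4815,-.2886,.185]"; python3 - <<'E'
from h import *
a=ctrl.snapshot("scene");b=ctrl.snapshot("side")
g=lambda p,u,v:cv2.resize(p["color"][v:v+120,u:u+120,::-1],None,fx=3,fy=3,interpolation=cv2.INTER_CUBIC)
cv2.imwrite("pics/m4.png",np.hstack([g(a,240,165),g(b,140,180)]))
E
```

```text
10.9833 [0.62905072 0.09815114 0.18519197] [ 1.79997853e+02  2.08738533e-04 -1.57028295e+02] 0.02535784307632487 29.99946799376403
shift [ 3.585e-01 -3.731e-01  2.000e-04]
```

View pics/m4.png

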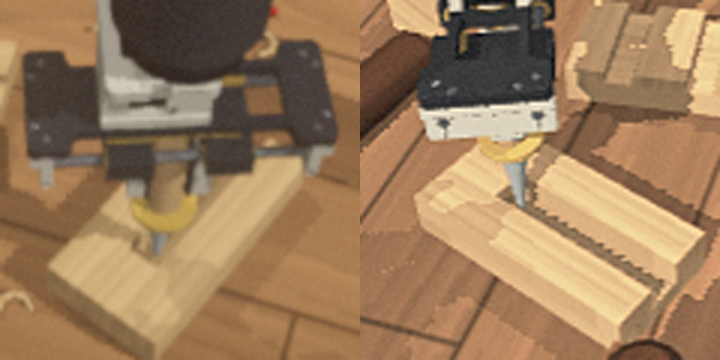

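The tip sits in the groove next to the closed end, with no contact force. Lifting and returning.

Emit:
{"op": "send_rows", "data": {
  "deltas": [
    [[0, 0, -0.02], 0],
    [[0, 0, -0.04], 0],
    [[0, 0, -0.07], 0],
    [[0, 0, -0.1], 0],
    [[0, 0, -0.13], 0]
  ]
}}

```text
clock: 11.5
tool_pos: [0.6289, 0.0981, 0.2902]
orientation: [-180.0, -0.0, -157.0]
force: [0.4, -0.2, -1.9]
opening: 0.0255
gripper_force: 30.0
```

Emit:
{"op": "send_rows", "data": {
  "deltas": [
    [[0.02, -0.021, 0], 0],
    [[0.045, -0.047, 0], 0],
    [[0.07, -0.073, 0], 0],
    [[0.095, -0.099, 0], 0],
    [[0.12, -0.125, 0], 0]
  ]
}}

```text
clock: 11.92
tool_pos: [0.579, -0.0324, 0.2893]
orientation: [-180.0, 0.0, -157.0]
force: [-0.3, -0.4, -0.8]
opening: 0.0252
gripper_force: 30.0
```

Emit:
{"op": "send_rows", "data": {
  "deltas": [
    [[0.025, -0.026, 0], 0],
    [[0.05, -0.052, 0], 0],
    [[0.075, -0.078, 0], 0],
    [[0.1, -0.104, 0], 0],
    [[0.125, -0.13, 0], 0]
  ]
}}

```text
clock: 12.33
tool_pos: [0.5275, -0.1673, 0.2894]
orientation: [-180.0, 0.0, -157.0]
force: [0.5, -0.6, -1.1]
opening: 0.0256
gripper_force: 30.0
```

Emit:
{"op": "send_rows", "data": {
  "deltas": [
    [[0.025, -0.026, 0], 0],
    [[0.05, -0.052, 0], 0],
    [[0.075, -0.078, 0], 0],
    [[0.1, -0.104, 0], 0],
    [[0.1135, -0.118, 0], 0]
  ]
}}

```text
clock: 12.75
tool_pos: [0.4802, -0.2906, 0.2893]
orientation: [-180.0, -0.0, -157.1]
force: [0.1, -0.2, -1.4]
opening: 0.0254
gripper_force: 30.0
```

Emit:
{"op": "send_rows", "data": {
  "deltas": [
    [[0, 0, 0], 0],
    [[0, 0, 0], 0],
    [[0, 0, 0], 0],
    [[0, 0, 0], 0],
    [[0, 0, 0], 0]
  ]
}}

```text
clock: 13.17
tool_pos: [0.4819, -0.2878, 0.2892]
orientation: [-180.0, 0.0, -157.0]
force: [0.6, 0.0, -1.3]
opening: 0.0255
gripper_force: 30.0
```

```bash
python3 e.py "[.4815,-.2886,.186]"
```

```text
13.1667 [ 0.48185805 -0.28784532  0.28922083] [-1.79999150e+02  1.13860397e-02 -1.56974909e+02] 0.025451799525589312 29.999705506770624
shift [ 0.0008 -0.0007  0.129 ]
```

Emit:
{"op": "send_rows", "data": {
  "deltas": [
    [[0.0005, -0.0005, 0.015], 0],
    [[0.0005, -0.0005, 0.03], 0],
    [[0.0005, -0.0005, 0.045], 0],
    [[0.0005, -0.0005, 0.06], 0],
    [[0.0005, -0.0005, 0.075], 0]
  ]
}}

```text
clock: 13.58
tool_pos: [0.4817, -0.2884, 0.2287]
orientation: [-180.0, 0.0, -157.0]
force: [0.2, -0.4, -1.8]
opening: 0.0258
gripper_force: 30.0
```

Emit:
{"op": "send_rows", "data": {
  "deltas": [
    [[0, 0, 0.012], 0],
    [[0, 0, 0.024], 0],
    [[0, 0, 0.036], 0],
    [[0, 0, 0.045], 0],
    [[0, 0, 0.05], 0]
  ]
}}

```text
clock: 14.0
tool_pos: [0.4811, -0.2889, 0.188]
orientation: [180.0, -0.0, -157.0]
force: [-0.0, -0.1, -1.8]
opening: 0.0253
gripper_force: 30.0
```

Emit:
{"op": "send_rows", "data": {
  "deltas": [
    [[0, 0, 0.001], 0],
    [[0, 0, 0.002], 0],
    [[0, 0, 0.003], 0],
    [[0, 0, 0.004], 0],
    [[0, 0, 0.004], 0]
  ]
}}

```text
clock: 14.42
tool_pos: [0.4814, -0.2891, 0.1862]
orientation: [-180.0, 0.0, -157.0]
force: [-0.2, -0.3, -2.5]
opening: 0.0256
gripper_force: 30.0
```

```bash
python3 e.py "[.4815,-.2886,.185]"
```

```text
14.4167 [ 0.48143323 -0.289145    0.18621233] [-1.79980016e+02  2.90562294e-02 -1.57041761e+02] 0.025584611581685596 29.999564512702364
shift [-0.0003  0.0006  0.0015]
```

Down another 1 mm, then open and rise straight up.

Emit:
{"op": "send_rows", "data": {
  "deltas": [
    [[0, 0.0003, 0.0007], 0],
    [[0, 0.0003, 0.0013], 0],
    [[0, 0.0003, 0.0013], 0],
    [[0, 0.0003, 0.0013], 0],
    [[0, 0.0003, 0.0013], 0]
  ]
}}

```text
clock: 14.83
tool_pos: [0.4813, -0.2889, 0.1852]
orientation: [-180.0, 0.0, -157.0]
force: [-0.5, 1.7, 0.9]
opening: 0.0254
gripper_force: 30.0
```

Emit:
{"op": "send_rows", "data": {
  "deltas": [
    [[0, 0, 0], 0],
    [[0, 0, 0], 0],
    [[0, 0, 0], 0],
    [[0, 0, 0], 0],
    [[0, 0, 0], 0]
  ],
  "gripper": 1
}}

```text
clock: 15.25
tool_pos: [0.4812, -0.2889, 0.1849]
orientation: [180.0, -0.0, -157.0]
force: [-0.4, 0.1, -1.3]
opening: 0.0533
gripper_force: 0.0
```

Emit:
{"op": "send_rows", "data": {
  "deltas": [
    [[0, 0, 0], 0],
    [[0, 0, 0], 0],
    [[0, 0, 0], 0],
    [[0, 0, 0], 0],
    [[0, 0, 0], 0]
  ]
}}

```text
clock: 15.67
tool_pos: [0.4812, -0.2889, 0.1849]
orientation: [-180.0, 0.0, -157.0]
force: [0.5, -0.3, 0.4]
opening: 0.0851
gripper_force: 0.0
```

Emit:
{"op": "send_rows", "data": {
  "deltas": [
    [[0, 0, -0.02], 0],
    [[0, 0, -0.05], 0],
    [[0, 0, -0.08], 0],
    [[0, 0, -0.11], 0],
    [[0, 0, -0.14], 0]
  ]
}}

```text
clock: 16.08
tool_pos: [0.481, -0.2888, 0.2981]
orientation: [180.0, -0.0, -157.0]
force: [0.4, 0.3, 0.4]
opening: 0.0874
gripper_force: 0.0
```

Emit:
{"op": "send_rows", "data": {
  "deltas": [
    [[0, 0, 0], 0],
    [[0, 0, 0], 0],
    [[0, 0, 0], 0],
    [[0, 0, 0], 0],
    [[0, 0, 0], 0]
  ]
}}

```text
clock: 16.5
tool_pos: [0.4808, -0.2887, 0.2958]
orientation: [179.9, -0.1, -157.0]
force: [0.0, -0.3, -0.9]
opening: 0.0879
gripper_force: 0.0
```

```bash
python3 d.py w3.png
```

```text
stylus_grip [([253.0, 191.0], 0.86), ([224.0, 32.0], 0.6)]
stand_hole [([246.0, 163.0], 0.81)]
groove_start []
groove_end []
16.75 [ 0.48116285 -0.28885708  0.29651158] [ 1.79977188e+02 -3.36455574e-02 -1.57035454e+02]
pred top/collar [255.38419945 213.44668024] [255.66690961 189.20497303] start/end [540.88320872 319.68299038] [466.09135596 379.0588175 ]
```

View pics/w3.png

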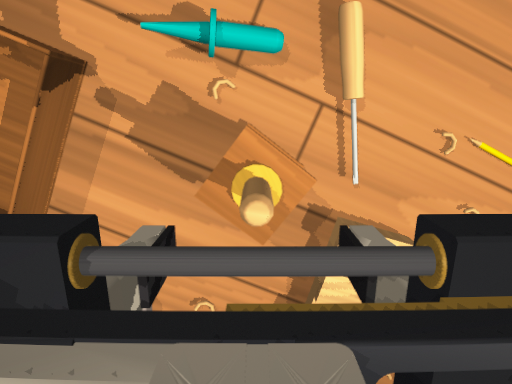

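The stylus is back upright in its stand: collar (257,187), handle top (257,211), both close to prediction. The turquoise look-alike has toppled and lies on the bench at (215,35), so I'll check it is at rest and that the gouge is in place before handing in.

```bash
python3 - <<'E'
from h import *
import pickle
P=pickle.load(open("P.pkl","rb"))
for i in range(3):
    p=ctrl.snapshot("scene");c=p["color"].astype(int)
    m=(c[:,:,1]>c[:,:,0]+40)&(c[:,:,2]>c[:,:,0]+40); m[:,400:]=0; print(np.argwhere(m).mean(0),m.sum())
s=slice(170,240),slice(360,420)
print("gouge diff",np.abs(P["scene"]["color"][s].astype(int)-c[s]).mean())
print(tri([(P["scene"],(396,188)),(P["side"],(235,308))])[0])
a=[(n,[(np.round(d["xy"]*W).tolist(),round(d["conf"],2)) for d in ctrl.boxes_of(p,"gouge_knob")]) for n,p in [("scene",ctrl.snapshot("scene")),("side",ctrl.snapshot("side"))]];print(a)
o=ctrl.get_obs();print(o["clock"],o["force"])
print(ctrl.close_job())
E
```

```text
[120.05376344 163.01612903] 186
[120.09189189 163.14054054] 185
[120.03723404 162.86702128] 188
gouge diff 6.0656349206349205
[0.46429156 0.28272416 0.13166979]
[('scene', [([395.0, 191.0], 0.73)]), ('side', [([234.0, 312.0], 0.67)])]
17.1 [0.21671018 0.42746544 0.89580173]
the job is handed in; nothing more can be done
None
```

The stylus's tip went down the whole groove from open to closed end at about 37 mm/s with no sign of contact, the stylus is released upright in its own stand, the gouge still shows where it was, and the job is handed in at 17.1 s with no verdict shown; the turquoise look-alike was found toppled (cause not seen), lying still on the bench.

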